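Centre the overhead camera on a telescoping boom and lock it hand-tight

TASK

The picture is to be photographed: slacken the orange-winged twist collar of the camera boom, slide the white camera out along its boom until its lens stands over the middle of the picture, then twist the collar back until it grips hand-tight - firm, but not forced. Do not drag the camera while the collar grips, leave the jar, the can and the cup where they stand, and let go at the end.

Things in the scene. Friction and masses are not known exactly. Their poses are not given: they have to be found in the camera images.
- stand: Camera stand screwed to the table; cannot move. Origin on the table under the column's middle (base 150 x 150 x 12 mm, column 29 mm thick); z up; its y axis runs along the level boom, from the column towards the camera, x across the boom, away from the robot. Boom axis 210 mm above the table. Outer boom tube 32 mm thick, from the column to y = 180 mm.
- collar: Black ribbed twist collar on the end of the outer tube, 40 mm diameter, 40 mm long (stand y = 180 to 220 mm). Origin on the boom's axis, mid-collar. It only turns, about its y axis (the boom's), 1.9 rad between end stops; towards +x over the top tightens, towards -x (the robot) slackens. At the start it is nipped up lightly. It stays where it is left, tight or slack.
- wing_tip (a point): Middle of the outer edge of the collar's flat orange thumb wing, 65 mm from the boom's axis. The wing stands straight out of the collar, 18 mm wide along the boom, 8 mm thick. At the open stop it leans 0.95 rad from upright towards the robot (-x of the stand), at the other stop 0.95 rad away. A level push on its flank turns it; a push against its outer edge when it leans far towards you jams.
- camera_arm: Sliding inner section: 24 mm aluminium tube out of the collar with the white camera housing on its end. Origin on the boom's axis; the housing's middle is 124 mm further along y. It slides along the stand's y without turning, 160 mm in all, against about 3 N when the collar is slack, and stays where it is left. At the start it is 0 to 30 mm out and must go 30 to 130 mm further out.
- lens (a point): Middle of the lens, on the underside of the camera housing, 43 mm below the boom's axis and midway along the housing.
- head_top (a point): Middle of the top face of the camera housing, straight above the lens, 35 mm above the boom's axis. Housing: 64 mm across (x), 72 mm along the boom, 62 mm high (27 mm below to 35 mm above the axis). Fully in, its face is 65 mm from the collar's face, so closed fingers fit between them, above the tube, to push it outwards.
- picture: The picture: bright painting on white paper, 148 x 210 mm, in the middle of a black mount card 200 x 260 x 3 mm that lies fixed on the table under the boom, its long side along the boom. Its origin is the middle of the card's underside, which is also the middle of the painting; x across the boom, y along it.
- paint_jar: Loose jar of paint with a blue lid, 58 mm diameter, 85 mm high; origin under its middle. Leave it alone.
- varnish_can: Loose can with a white cap, 52 mm diameter, 165 mm high; origin under its middle. Leave it alone.
- paint_cup: Loose empty blue cup, 72 mm across the rim, 92 mm high; origin under its middle. Leave it alone.
- wing_mid (a point): Point in the wing 52 mm from the boom's axis, to push at. How the collar feels here: slack about 3 N; the bush inside bites from 0.6 to 0.7 rad past the open stop (wing 0.3 rad short of upright) and stiffens steadily, slowly or quickly as it is worn or fresh, so the angle does not tell how tight it is. Hand-tight is 8.5 to 9.5 N square to the wing here (0.44 to 0.50 N m); above 11 N is overtight.

How it is judged:
By the outcome, as a careful person would: the job done as asked, in the order asked, and still so for the second after the job is handed in, with the robot touching nothing.
It also fails if it takes over 72 s, if anything falls off the work surface, if the arm or the gripper's body presses on something with over 40 N, if the wrist force passes 120 N, or if a joint passes its speed limit or range.

ROBOT

A 6-joint arm with a two-finger parallel gripper is mounted at the origin on the work surface. World frame = base frame: x ahead of the robot, y to its left, z up, the work surface at z = 0. Lengths are in mm, angles in rad, forces in N, time in s.
With the tool pointing down it reaches from about 300 to 775 mm from the base axis. Payload 14.6 kg.
Tool frame: the origin (TCP) lies between the finger pads; the fingertips stand 19 mm ahead of it and the grasp point (between the pads) is the TCP; z points along the fingers, y is the line along which they close (so a half turn about z gives the same grasp; the last joint's range is limited). The gripper opens to 94 mm and grips with 3 to 60 N. Pads are 16 mm wide; open, the fingers measure 119 mm over their backs; the gripper's body (75 mm by 177 mm) begins 78 mm behind the grasp point.
Start: joints at [1.224, 0.3, 1.521, -0, 1.321, -0.067], TCP at [151.887, 528.602, 224.446] pointing down, gripper open.
Joint ranges: [-3.03, 3.03], [-0.79, 2.21], [0.23, 2.52], [-1.04, 4.18], [0, 3.07], [-2.55, 2.55]. Speed limits (rad/s): [2.22, 2.22, 2.57, 3.14, 3.14, 3.14].

INTERFACE

Orientations are given as [roll, pitch, yaw] about the fixed x, y, z axes, in that order (R = Rz(yaw) Ry(pitch) Rx(roll)).
In Python, from cell import monitor, imaging, job, find_in, trace gives the robot as it stands. The module is installed in compiled form; this text tells all that it offers.
- The arm moves only by the tool arm_command, never from a script. Its argument "steps" is a list of rows, each a list of 5 numbers: the opening, from 0 (shut) to 1 (fully open), then the shift along the tool's x, y, z in mm, then the turn about the tool's z in degrees. In form: [[gripper, dx, dy, dz, turn], ...]. A call has 1 to 20 rows; each row is the pose to reach, as a shift and turn from the pose commanded when the call began, along the tool's axes at that moment; what a row does not reach only later rows make up. A row lasts 1/8 s, in which the tool goes at most 62.5 mm and 10.7 degrees, less where a joint would pass 70% of its speed; a pose out of reach is approached as far as the arm can. A call with a gripper value outside its range is refused whole. The fingers move at their own pace and stop on an object; "force" is the grip in N (left out, the last holds). Time passes only in rows, so rows that repeat a pose let the fingers close. It gives the time, the measured TCP pose, the force, the opening and the grip force at its end, in the units of the state.
- monitor.read_state(): the state, without advancing time (a new reading comes with each control period).
- imaging.camera(name): name is "scene" or "top" or "wrist"; returns a dict with "img" (384x512x3 uint8, red, green, blue), "mtx" (3x3 intrinsics, pixels), "D" ([k1, k2, p1, p2, k3] as OpenCV has them; the pictures are not rectified), "view" (4x4, takes a point from world to camera coordinates). Camera axes: x right, y down, z forward; pixel columns grow to the right and rows downward; lengths in mm; the calibration is good to about 2 mm. A picture is of the moment at which its call begins. There is no depth.
- job.sign_off(): hands the job in; it is judged then, once.
Trained networks look in a picture, given as the dict that the camera call returned (one of the last four; its "shot" number tells which), for a name from the list of things; names that differ only in an ending like _2 or _b are one class to them, and where a whole thing is asked for, a point or a joint stands for the part that bears it (a point fixed in the world has none). Each returns a list of dicts, best first, with "p" (0 to 1); they miss things now and then, are a little off and sometimes report something else, mostly with a low value. They report only what shows in the picture. A call takes as long as a camera call.
- find_in(picture, target): "rect" ([centre column, centre row, width, height] in pixels, round what is visible of it).
- trace(picture, target): "region" (384x512 bool, what is visible of it) and "rect" ([centre column, centre row, width, height] in pixels, round what is visible of it).
The state is a dict: "clock": time; "joints": joint angles; "qd": joint speeds; "effort": joint torques, N m; "eef_pos": TCP position; "eef_rot": TCP orientation; "wrist_force": force on the tool from outside, world axes, zero at the start; "moment": the same for the moment, N m; "finger_gap": finger opening in mm; "finger_force": force on a finger pad.
Only numpy, scipy, OpenCV 4.12 (cv2) and the standard library are available. Lean on these libraries where they do the work, as an engineer would, in place of code of your own. Each camera call takes 0.05 s, during which the arm holds its last target. There are 200 camera calls.

## Working session

There is one attempt and no reset: what is moved stays moved. The work goes in short steps, Python scripts to look and compute and a tool call to move; the robot and the scene stay as the last step left them, time stands still between calls to the robot, and variables do not carry over. Pictures are saved under pics/ and viewed, at most 10 in all, crops included, and the job is handed in when it is done.

Besides the shell and the picture viewer there is one more tool, called after ">>>" as name(argument=value, ...), one argument or row to a line, values as JSON. arm_command: Moves the arm, as the interface text tells. Its arguments: {"type":"object","properties":{"steps":{"type":"array","items":{"type":"array","items":{"type":"number"}}},"force":{"type":"number"}},"required":["steps"]}

```bash
mkdir -p pics
cat > h.py <<'E'
import numpy as np, cv2
from cell import monitor, imaging, job, find_in, trace
def ray(c,px):
    u=cv2.undistortPoints(np.array([[px]],float),c["mtx"],np.array(c["D"],float))[0,0]
    V=np.array(c["view"]);R=V[:3,:3];t=V[:3,3]
    o=-R.T@t; d=R.T@np.array([u[0],u[1],1]); return o,d/np.linalg.norm(d)
def atz(c,px,z):
    o,d=ray(c,px); return o+d*(z-o[2])/d[2]
def proj(c,P):
    V=np.array(c["view"]);return cv2.projectPoints(np.array(P,float).reshape(-1,1,3),cv2.Rodrigues(V[:3,:3])[0],V[:3,3],c["mtx"],np.array(c["D"],float))[0][:,0]
E
python3 - <<'E'
from h import *
s=monitor.read_state();print(s)
ims=[]
for n in ["scene","top"]:
    c=imaging.camera(n);ims.append(c["img"])
    V=np.array(c["view"]);print(n,-V[:3,:3].T@V[:3,3],c["mtx"][0])
    for t in ["stand","collar","wing_tip","camera_arm","head_top","lens","picture","paint_jar","varnish_can","paint_cup"]:
        r=find_in(c,t)
        print(t,[(np.round(x["rect"]).tolist(),round(x["p"],2)) for x in r[:2]])
cv2.imwrite("pics/a.png",cv2.cvtColor(ims[0],cv2.COLOR_RGB2BGR))
cv2.imwrite("pics/b.png",cv2.cvtColor(ims[1],cv2.COLOR_RGB2BGR))
E
```

```text
{'clock': 0.0, 'joints': array([ 1.22443526e+00,  3.00460780e-01,  1.52157862e+00, -1.54186149e-05,
        1.32070969e+00, -6.66112687e-02]), 'qd': array([-3.97571283e-05, -1.59834582e-03, -3.72368590e-04,  1.19305896e-03,
       -4.98780117e-04,  3.63807562e-04]), 'effort': array([ 1.04233102e-03, -5.31808162e+01, -3.52736378e+01,  7.08569144e-02,
        2.43532076e-02, -1.02322247e-04]), 'eef_pos': array([151.79310223, 528.38594804, 223.89302418]), 'eef_rot': array([-3.14043779e+00, -6.20730826e-05,  2.86184664e+00]), 'wrist_force': array([-0.80357358,  0.97967354,  0.3336479 ]), 'moment': array([-0.03758085,  0.01894821, -0.01568726]), 'finger_force': 0.0, 'finger_gap': 94.21651055746041}
scene [ 908.05038271 -491.10175265 1013.23351628] [439.6979204    0.         260.60166112]
stand [([234.0, 250.0, 140.0, 203.0], 0.73)]
collar [([253.0, 199.0, 22.0, 26.0], 0.84), ([273.0, 305.0, 21.0, 45.0], 0.44)]
wing_tip [([254.0, 197.0, 22.0, 29.0], 0.66)]
camera_arm [([281.0, 174.0, 44.0, 48.0], 0.76)]
head_top [([281.0, 169.0, 50.0, 52.0], 0.77)]
lens [([281.0, 173.0, 44.0, 48.0], 0.84)]
picture [([232.0, 248.0, 142.0, 201.0], 0.63), ([306.0, 196.0, 92.0, 90.0], 0.61)]
paint_jar [([299.0, 280.0, 29.0, 38.0], 0.73)]
varnish_can [([273.0, 306.0, 20.0, 47.0], 0.82)]
paint_cup [([191.0, 238.0, 30.0, 34.0], 0.82)]
top [ 378.85327318  -22.53701623 1113.82090809] [467.84078863   0.         256.06364018]
stand [([295.0, 196.0, 211.0, 65.0], 0.91)]
collar [([275.0, 185.0, 16.0, 22.0], 0.88)]
wing_tip [([274.0, 185.0, 23.0, 24.0], 0.64)]
camera_arm [([227.0, 190.0, 82.0, 39.0], 0.56)]
head_top [([231.0, 188.0, 82.0, 36.0], 0.67)]
lens [([226.0, 191.0, 75.0, 38.0], 0.75)]
picture [([176.0, 208.0, 107.0, 87.0], 0.61), ([275.0, 185.0, 24.0, 30.0], 0.27)]
paint_jar [([271.0, 135.0, 23.0, 34.0], 0.9)]
varnish_can [([322.0, 127.0, 32.0, 38.0], 0.87)]
paint_cup [([320.0, 249.0, 34.0, 30.0], 0.75)]
```

View pics/a.png

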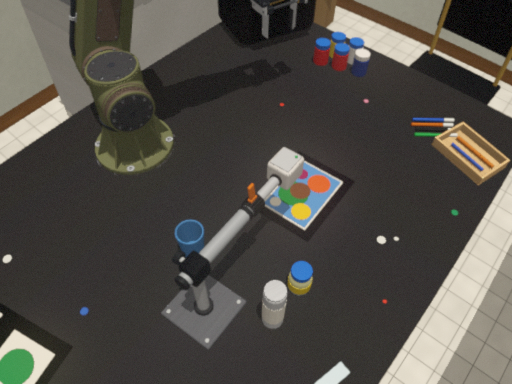

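View pics/b.png

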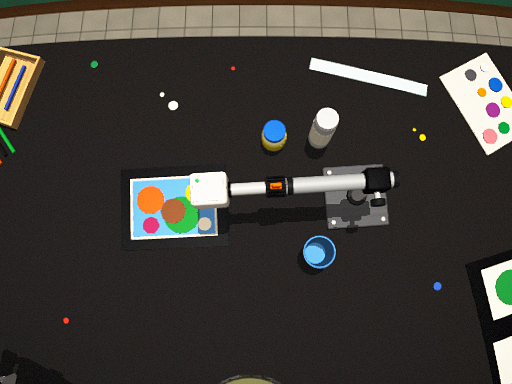

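The scene view shows the boom at (200,265)→(285,165), with the wing upright at (252,192). In the top view the column is at (378,180), the wing at (275,185), the camera at (209,189) and the paper spans about (131..217, 177..241). I'll zoom in for the corners.

Run:
```python
from h import *
im=cv2.imread("pics/b.png")[120:270,115:405]
cv2.imwrite("pics/c.png",cv2.resize(im,None,fx=2.75,fy=2.75,interpolation=cv2.INTER_CUBIC))
im=cv2.imread("pics/a.png")[140:340,150:360]
cv2.imwrite("pics/d.png",cv2.resize(im,None,fx=3,fy=3,interpolation=cv2.INTER_CUBIC))
```

```text
(no output)
```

View pics/c.png

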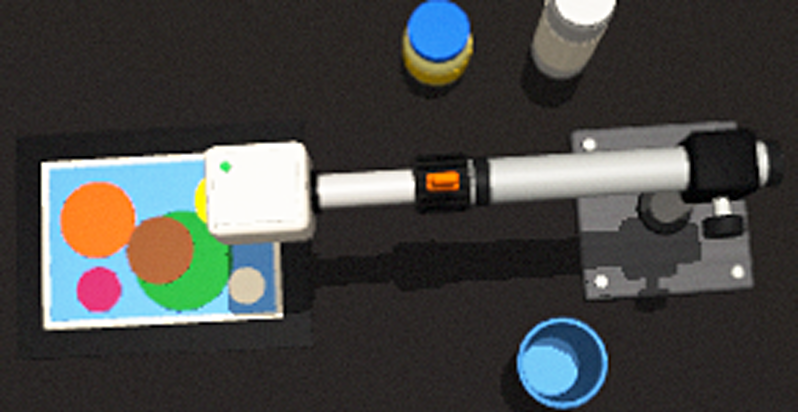

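View pics/d.png

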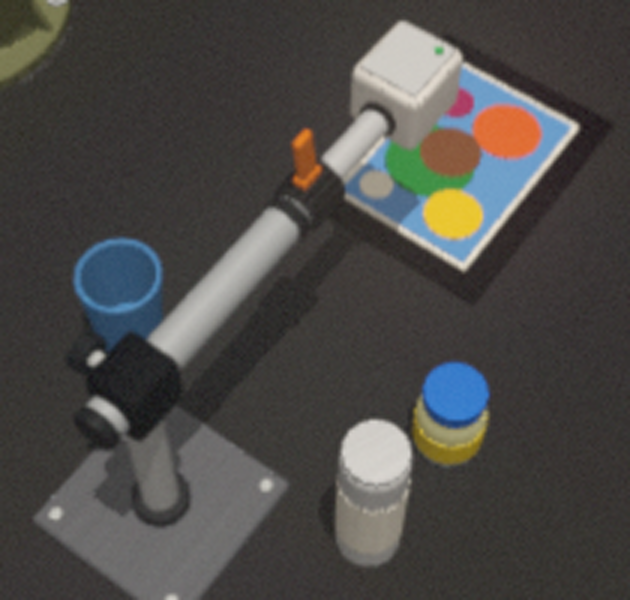

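Crop c: paper corners are (42,161), (44,329) and (283,318); base corners (570,131), (737,122), (753,287), (585,301); wing (443,181); housing top (205..308, 142..238). Crop d: the hidden paper corner is at (465,270), the far one at (579,127).

Run:
```python
from h import *
C=imaging.camera("top");S=imaging.camera("scene")
c=lambda u,v:((u+.5)/2.75-.5+115,(v+.5)/2.75-.5+120)
d=lambda u,v:((u+.5)/3-.5+150,(v+.5)/3-.5+140)
for p in [(42,161),(44,329),(283,318)]: print("paper",atz(C,c(*p),3).round(1))
for p in [(465,270),(579,127)]: print("paperS",atz(S,d(*p),3).round(1))
B=[atz(C,c(*p),12) for p in [(570,131),(737,122),(753,287),(585,301)]]
for b in B: print("base",b.round(1))
print("base mid",np.mean(B,0).round(1))
for p in [(205,147),(303,142),(310,233),(213,236)]: print("head",atz(C,c(*p),245).round(1))
for p in [(356,68),(404,20),(462,57),(418,108)]: print("headS",atz(S,d(*p),245).round(1))
print("wing z275",atz(C,c(443,178),275).round(1)); print("wingS z275",atz(S,d(303,133),275).round(1))
# boom axis points in the top view, mid-tube
for p in [(335,190),(400,186),(500,181),(670,171)]: print("boom",atz(C,c(*p),210).round(1))
for n,z,pc,ps in [("jar",85,(438,30),(456,396)),("can",165,(585,5),(376,451)),("cup",92,(563,362),(119,276))]:
  print(n,atz(C,c(*pc),z).round(1),atz(S,d(*ps),z).round(1))
```

```text
paper [591.3 299.8   3. ]
paper [441.5 291.    3. ]
paper [453.6  80.3   3. ]
paperS [602.8  89.7   3. ]
paperS [590.  297.2   3. ]
base [ 617.7 -169.5   12. ]
base [ 626.8 -319.5   12. ]
base [ 480.1 -327.9   12. ]
base [ 468.4 -179.8   12. ]
base mid [ 548.3 -249.2   12. ]
head [555.1 114.3 245. ]
head [558.8  46.2 245. ]
head [495.4  40.4 245. ]
head [493. 107. 245.]
headS [502.2  44.7 245. ]
headS [499.3 108.8 245. ]
headS [557.7 107.2 245. ]
headS [562.9  44.1 245. ]
wing z275 [528.5 -49.4 275. ]
wingS z275 [528.  -48.4 275. ]
boom [531.1  25.6 210. ]
boom [534.2 -20.8 210. ]
boom [538.  -92.1 210. ]
boom [ 545.8 -215.1  210. ]
jar [687.3 -51.7  85. ] [691.8 -56.3  85. ]
can [ 684.3 -163.2  165. ] [ 693.2 -164.1  165. ]
cup [ 413.5 -150.2   92. ] [ 415.7 -150.8   92. ]
```

Estimates agree: the stand is at about (548,-249) with the boom direction (-0.059,0.998), and the picture is at (522,190). The lens is at stand y ≈326 and must reach ≈440. The wing leans about 0.13 rad towards the robot. Next I raise the tool, close the fingers and align it with the boom.

>>> arm_command(
  steps=[
    [0,0,0,-50,-9.7],
    [0,0,0,-100,-19.4],
    [0,0,0,-110,-19.4],
    [0,0,0,-110,-19.4],
  ],
  force=20,
)

```text
clock: 1.7
eef_pos: [151.9, 528.6, 334.2]
eef_rot: [3.141, 0.0, -3.084]
wrist_force: [-0.1, -0.1, -0.1]
finger_gap: 57.2
finger_force: 0.0
```

>>> arm_command(
  steps=[
    [0,-30,-50,0,0],
    [0,-60,-100,0,0],
    [0,-90,-150,0,0],
    [0,-120,-200,0,0],
    [0,-150,-250,0,0],
    [0,-180,-300,0,0],
    [0,-210,-350,0,0],
    [0,-240,-400,0,0],
    [0,-270,-450,0,0],
    [0,-300,-500,0,0],
    [0,-330,-550,0,0],
    [0,-360,-580,0,0],
    [0,-376,-599,0,0],
    [0,-376,-599,0,0],
    [0,-376,-599,0,0],
  ],
)

```text
clock: 3.58
eef_pos: [561.9, -46.8, 333.4]
eef_rot: [3.141, -0.002, -3.083]
wrist_force: [-0.2, 0.1, -0.2]
finger_gap: 0.5
finger_force: 0.0
```

Run:
```python
from h import *
c=imaging.camera("wrist");s=monitor.read_state();print(s["eef_pos"],s["eef_rot"],s["wrist_force"],s["finger_gap"])
print(proj(c,[[528.3,-49,275],[536.4,-49.6,210],[561.4,-48.1,250]]).round())
cv2.imwrite("pics/e.png",cv2.cvtColor(c["img"],cv2.COLOR_RGB2BGR))
```

```text
[561.92771893 -46.60215477 333.92897591] [ 3.14131167e+00 -8.67441425e-04 -3.08267394e+00] [0.94021122 0.26516675 0.02538174] 0.9004742594282286
[[257. 160.]
 [256. 159.]
 [256. 197.]]
```

View pics/e.png

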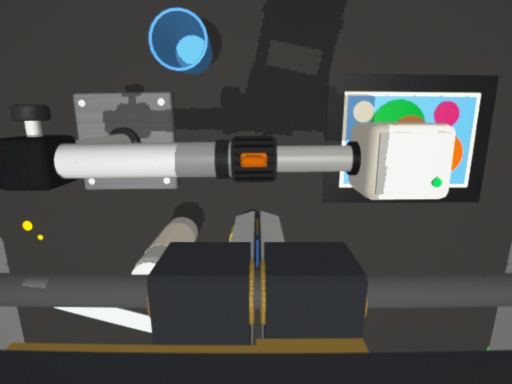

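The wrist view shows the wing at (254,160), right beside the finger line as predicted, with the jar behind and clear. I descend on the far side and push towards the robot to slacken.

>>> arm_command(
  steps=[
    [0,0,0,30,0],
    [0,0,0,63,0],
    [0,0,0,63,0],
    [0,5,0,63,0],
    [0,10,0,63,0],
  ],
)

```text
clock: 4.25
eef_pos: [552.4, -47.8, 272.9]
eef_rot: [-3.141, 0.002, -3.083]
wrist_force: [0.3, -0.2, -0.5]
finger_gap: 0.6
finger_force: 0.0
```

>>> arm_command(
  steps=[
    [0,3,0,0,0],
    [0,6,0,0,0],
    [0,9,0,0,0],
    [0,12,0,0,0],
    [0,12,0,0,0],
  ],
)

```text
clock: 4.88
eef_pos: [540.5, -48.6, 271.5]
eef_rot: [-3.142, 0.0, -3.083]
wrist_force: [2.8, 0.1, -0.2]
finger_gap: 0.6
finger_force: 1.2
```

>>> arm_command(
  steps=[
    [0,3,0,0,0],
    [0,6,0,0,0],
    [0,9,0,0,0],
    [0,12,0,0,0],
    [0,12,0,0,0],
  ],
)

```text
clock: 5.5
eef_pos: [528.2, -49.3, 271.6]
eef_rot: [-3.142, -0.0, -3.083]
wrist_force: [1.4, 0.6, -0.6]
finger_gap: 0.5
finger_force: 0.8
```

>>> arm_command(
  steps=[
    [0,1.5,0,0,0],
    [0,3,0,0,0],
  ],
)

```text
clock: 5.75
eef_pos: [525.5, -49.4, 271.4]
eef_rot: [3.142, 0.0, -3.083]
wrist_force: [4.4, -0.1, -0.9]
finger_gap: 0.4
finger_force: 1.6
```

>>> arm_command(
  steps=[
    [0,-15,0,0,0],
    [0,-25,0,-30,0],
    [0,-25,0,-60,0],
    [0,-25,0,-60,0],
  ],
)

```text
clock: 6.25
eef_pos: [550.6, -48.1, 333.2]
eef_rot: [-3.141, 0.002, -3.083]
wrist_force: [0.1, 0.3, -1.2]
finger_gap: 0.5
finger_force: 0.0
```

Run:
```python
from h import *
s=monitor.read_state();print(s["eef_pos"])
for n in ["top","scene"]:
  c=imaging.camera(n)
  hsv=cv2.cvtColor(c["img"],cv2.COLOR_RGB2HSV);m=cv2.inRange(hsv,(5,150,80),(18,255,255))
  k,l,st,ce=cv2.connectedComponentsWithStats(m)
  x0=proj(c,[[530,-49,260]])[0]
  for i in range(1,k):
    if np.hypot(*(ce[i]-x0))<25: print(n,x0.round(),st[i],ce[i].round(1),atz(c,ce[i],255).round(1))
c=imaging.camera("wrist");cv2.imwrite("pics/f.png",cv2.cvtColor(c["img"],cv2.COLOR_RGB2BGR))
for t in ["head_top","wing_tip"]: print(find_in(c,t)[:1])
```

```text
[550.57736103 -48.07545884 333.21314059]
top [275. 185.] [262 166   1   1   1] [262. 166.] [567.1 -24.2 255. ]
top [275. 185.] [263 170   1   1   1] [263. 170.] [559.4 -26.1 255. ]
top [275. 185.] [294 170   1   1   1] [294. 170.] [559.6 -84.3 255. ]
top [275. 185.] [262 172   1   2   2] [262.  172.5] [554.6 -24.2 255. ]
scene [251. 189.] [239 180  15  22 156] [245.7 190.9] [522.  -57.9 255. ]
[{'rect': [365.0, 174.0, 181.8, 83.2], 'p': 0.56}]
[{'rect': [253.6, 167.2, 48.6, 57.3], 'p': 0.77}]
```

View pics/f.png

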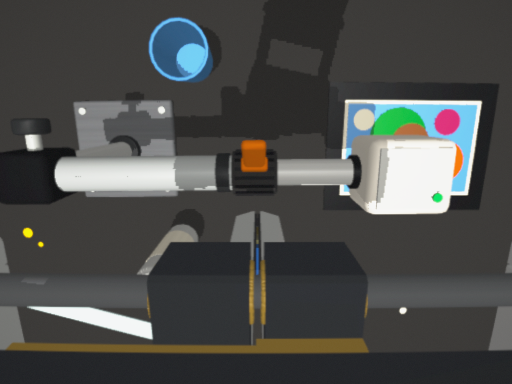

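The wing now leans about 0.5 rad towards the robot at (254,155), so the collar is slack. The gap between collar and camera spans columns 278–350. I drop the closed fingers in there.

>>> arm_command(
  steps=[
    [0,7,28,0,0],
    [0,14,55,0,0],
    [0,14,55,0,0],
    [0,14,55,30,0],
    [0,14,55,60,0],
    [0,14,55,84,0],
    [0,14,55,84,0],
  ],
)

```text
clock: 7.38
eef_pos: [532.7, 5.5, 245.8]
eef_rot: [3.141, -0.004, -3.083]
wrist_force: [0.2, 0.8, 0.3]
finger_gap: 0.3
finger_force: 0.0
```

>>> arm_command(
  steps=[
    [0,0,7,0,0],
    [0,0,14,0,0],
    [0,0,20,0,0],
    [0,0,24,0,0],
    [0,0,28,0,0],
    [0,0,32,0,0],
    [0,0,36,0,0],
    [0,0,40,0,0],
  ],
)

```text
clock: 8.38
eef_pos: [530.9, 46.2, 247.5]
eef_rot: [-3.142, 0.0, -3.083]
wrist_force: [-0.7, -3.1, 2.2]
finger_gap: 0.6
finger_force: 1.6
```

>>> arm_command(
  steps=[
    [0,0,5,0,0],
    [0,0,10,0,0],
    [0,0,15,0,0],
    [0,0,20,0,0],
    [0,0,25,0,0],
    [0,0,30,0,0],
    [0,0,35,0,0],
    [0,0,40,0,0],
    [0,0,45,0,0],
    [0,0,50,0,0],
    [0,0,55,0,0],
    [0,0,60,0,0],
    [0,0,65,0,0],
    [0,0,70,0,0],
    [0,0,75,0,0],
    [0,0,80,0,0],
    [0,0,84,0,0],
    [0,0,86,0,0],
    [0,0,86,0,0],
  ],
)

```text
clock: 10.75
eef_pos: [526.0, 132.3, 247.6]
eef_rot: [3.141, 0.001, -3.083]
wrist_force: [0.3, -0.8, 1.2]
finger_gap: 0.3
finger_force: 0.0
```

Run:
```python
from h import *
s=monitor.read_state();print(s["eef_pos"])
for n in ["top","scene"]:
  c=imaging.camera(n);cv2.imwrite(f"pics/g_{n}.png",cv2.cvtColor(c["img"],cv2.COLOR_RGB2BGR))
u=[]
for n,(x,y,w,h) in dict(top=(110,140,180,120),scene=(230,90,150,110)).items():
  u.append(cv2.resize(cv2.imread(f"pics/g_{n}.png")[y:y+h,x:x+w],(w*4,h*4),interpolation=cv2.INTER_CUBIC))
cv2.imwrite("pics/g.png",u[0]);cv2.imwrite("pics/h.png",u[1])
```

```text
[526.04957093 132.2587967  247.55752514]
```

View pics/h.png

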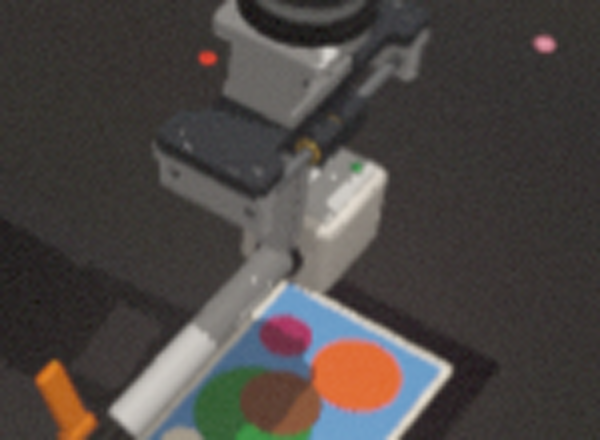

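The camera has moved out; the fingers hide its back, so I retreat towards the wing's robot side and measure clean.

>>> arm_command(
  steps=[
    [0,0,-8,0,0],
    [0,0,-8,-50,0],
    [0,0,-8,-86,0],
    [0,0,-30,-86,0],
    [0,20,-80,-86,0],
    [0,40,-130,-86,0],
    [0,60,-182,-86,0],
    [0,60,-182,-86,0],
    [0,60,-182,-86,0],
  ],
)

```text
clock: 11.98
eef_pos: [476.8, -53.2, 333.6]
eef_rot: [3.141, 0.0, -3.083]
wrist_force: [0.1, 0.6, 0.0]
finger_gap: 0.6
finger_force: 0.0
```

Run:
```python
from h import *
for n in ["top","scene","wrist"]:
  c=imaging.camera(n);np.savez(f"c_{n}.npz",**{k:np.array(v) for k,v in c.items()})
  x,y,w,h=dict(top=(110,150,130,100),scene=(250,110,130,100),wrist=(272,50,240,200))[n]
  f=3 if n!="wrist" else 2
  u=cv2.resize(cv2.cvtColor(c["img"],cv2.COLOR_RGB2BGR)[y:y+h,x:x+w],(w*f,h*f),interpolation=cv2.INTER_CUBIC)
  cv2.imwrite(f"pics/i_{n}.png",u)
a,b,c=[cv2.imread(f"pics/i_{n}.png") for n in ["top","scene","wrist"]]
cv2.imwrite("pics/i.png",np.vstack([np.hstack([a,b])]))
```

```text
(no output)
```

View pics/i.png

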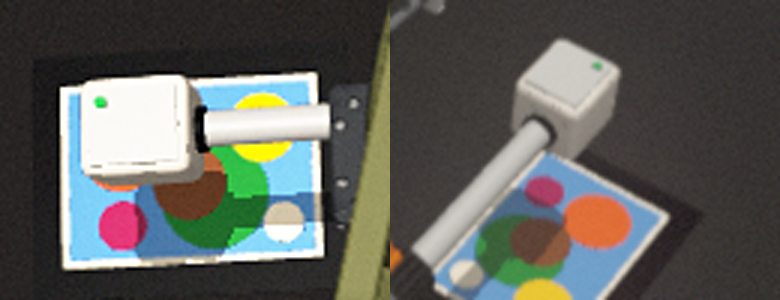

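Crop: the paper corners in the top view are (62,88), (316,73), (324,254), (64,268), and the housing top is (82,84), (183,77), (187,170), (84,177). In the scene half, the housing top corners are at about (565,38), (620,70), (577,115), (514,85).

Run:
```python
from h import *
T=np.load("c_top.npz");S=np.load("c_scene.npz")
c=lambda u,v,ox,oy:((u+.5)/3-.5+ox,(v+.5)/3-.5+oy)
P=[atz(T,c(*p,110,150),3) for p in [(62,88),(316,73),(324,254),(64,268)]]
print("paper",np.round(P,1).tolist(),np.mean(P,0))
H=[atz(T,c(*p,110,150),245) for p in [(82,84),(183,77),(187,170),(84,177)]]
print("headT",np.round(H,1).tolist(),np.mean(H,0))
H2=[atz(S,c(x-390,y,250,110),245) for x,y in [(565,38),(620,70),(577,115),(514,85)]]
print("headS",np.round(H2,1).tolist(),np.mean(H2,0))
PS=[atz(S,c(x-390,y,250,110),3) for x,y in [(667,214)]];print("paperS",PS)
```

```text
paper [[589.4, 298.8, 3.0], [602.2, 89.3, 3.0], [456.0, 80.2, 3.0], [442.3, 290.2, 3.0]] [522.45800666 189.60688842   3.        ]
headT [[546.1, 215.7, 245.0], [550.8, 150.0, 245.0], [491.2, 145.3, 245.0], [486.2, 211.5, 245.0]] [518.57948449 180.61642189 245.        ]
headS [[493.8, 212.6, 245.0], [550.2, 211.9, 245.0], [552.7, 147.7, 245.0], [494.6, 141.2, 245.0]] [522.82424143 178.36803749 245.        ]
paperS [array([586.4219313 , 299.13398552,   3.        ])]
```

About 10 mm remain, so I go back and push the camera 10 mm past the earlier stopping point.

>>> arm_command(
  steps=[
    [0,-20,58,0,0],
    [0,-40,116,0,0],
    [0,-60,172,0,0],
    [0,-60,172,0,0],
    [0,-60,172,30,0],
    [0,-60,172,60,0],
    [0,-60,172,86,0],
    [0,-60,172,86,0],
    [0,-60,177,86,0],
    [0,-60,182,86,0],
    [0,-60,185,86,0],
    [0,-60,188,86,0],
    [0,-60,190,86,0],
    [0,-60,192,86,0],
    [0,-60,192,86,0],
  ],
)

```text
clock: 14.0
eef_pos: [525.2, 142.1, 247.4]
eef_rot: [3.141, -0.0, -3.083]
wrist_force: [-0.1, 0.2, 1.2]
finger_gap: 0.7
finger_force: 0.5
```

>>> arm_command(
  steps=[
    [0,0,-8,0,0],
    [0,0,-8,-50,0],
    [0,0,-8,-86,0],
    [0,0,-30,-86,0],
    [0,20,-80,-86,0],
    [0,40,-130,-86,0],
    [0,60,-192,-86,0],
    [0,60,-192,-86,0],
    [0,60,-192,-86,0],
  ],
)

```text
clock: 15.12
eef_pos: [476.6, -53.3, 333.4]
eef_rot: [3.141, 0.0, -3.084]
wrist_force: [-0.1, -0.4, 0.1]
finger_gap: 0.4
finger_force: 0.0
```

Run:
```python
from h import *
s=monitor.read_state();print(s["clock"],s["eef_pos"])
f=[]
for i in range(12): imaging.camera("wrist") if i<2 else 0; f.append(monitor.read_state()["wrist_force"])
print(np.round(f,2).tolist())
# shift of housing between saved and present pictures
for n,(x,y,w,h) in dict(top=(128,170,52,46),scene=(285,115,50,50)).items():
  c=imaging.camera(n);O=np.load(f"c_{n}.npz")
  A=cv2.cvtColor(O["img"][y:y+h,x:x+w],cv2.COLOR_RGB2GRAY);A=(A>170).astype(np.uint8)*255
  B=cv2.cvtColor(c["img"],cv2.COLOR_RGB2GRAY);
  tgt=np.array([522.3,189.8,245]);old=np.array([522.8,179.7,245])
  g=lambda C,p:proj(C,[p])[0]
  p0=cv2.goodFeaturesToTrack(cv2.cvtColor(O["img"],cv2.COLOR_RGB2GRAY)[y:y+h,x:x+w],20,.05,3)+np.float32([x,y])
  p1,st,_=cv2.calcOpticalFlowPyrLK(cv2.cvtColor(O["img"],cv2.COLOR_RGB2GRAY),B,p0,None,winSize=(9,9))
  d=[(atz(c,b[0],245)-atz(c,a[0],245)).round(1)[:2].tolist() for a,b,k in zip(p0,p1,st) if k]
  print(n,d)
```

```text
15.125 [476.64789984 -53.34975646 333.41685934]
[[0.26, 0.07, -0.33], [1.3, -0.12, 0.4], [1.3, -0.12, 0.4], [1.3, -0.12, 0.4], [1.3, -0.12, 0.4], [1.3, -0.12, 0.4], [1.3, -0.12, 0.4], [1.3, -0.12, 0.4], [1.3, -0.12, 0.4], [1.3, -0.12, 0.4], [1.3, -0.12, 0.4], [1.3, -0.12, 0.4]]
top [[1.0, -0.2], [-0.6, 9.6], [-0.8, 9.7], [-0.5, 9.3], [2.8, -8.0], [-1.3, 12.0], [-0.6, 9.8], [-1.3, 11.7], [1.6, -0.2], [-0.8, 7.9]]
scene [[0.4, 4.6], [-1.4, -0.3], [-0.7, 9.7], [-0.9, 9.7], [-0.4, 9.7], [-0.7, 9.7], [-0.7, 9.7], [-0.6, 9.5], [-0.8, 9.2], [-34.4, 3.0], [-0.5, 9.7], [-0.1, 4.9], [-0.0, 9.8], [-0.6, 9.2], [-0.1, 9.8], [-0.9, 9.1]]
```

The camera moved another 9.7 mm, so the lens sits within about 1 mm of the picture's middle. Now I tighten: descend on the robot side and push the wing away, reading forces while moving.

```bash
cat > r.py <<'E'
from h import *
s=monitor.read_state();f=s["wrist_force"];m=s["moment"];p=s["eef_pos"]
off=(p[0]-536.4)*.998+(p[1]+49.6)*.059
with open("log.txt","a") as g: g.write(" ".join(f"{v:.4f}" for v in [s["clock"],off,p[2],*f,*m])+"\n")
print(round(s["clock"],2),"off",round(off,2),"z",p[2].round(1),"F",f.round(2),"M",m.round(3))
E
python3 r.py
```

```text
15.32 off -59.56 z 333.3 F [ 0.24 -0.42 -0.54] M [ 0.033  0.004 -0.01 ]
```

>>> arm_command(
  steps=[
    [0,0,0,30,0],
    [0,0,0,62,0],
    [0,0,0,62,0],
    [0,-5,0,62,0],
    [0,-10,0,62,0],
    [0,-13,0,62,0],
    [0,-16,0,62,0],
    [0,-18,0,62,0],
    [0,-20,0,62,0],
  ],
)

```text
clock: 16.45
eef_pos: [496.4, -52.2, 271.9]
eef_rot: [-3.141, -0.001, -3.083]
wrist_force: [-4.4, -0.4, 4.1]
finger_gap: 0.7
finger_force: 2.6
```

```bash
python3 r.py
```

```text
16.45 off -40.03 z 271.9 F [-4.41 -0.41  4.11] M [-0.029  0.902 -0.02 ]
```

>>> arm_command(
  steps=[
    [0,-1,0,0,0],
    [0,-2,0,0,0],
  ],
)

```text
clock: 16.7
eef_pos: [498.5, -52.1, 271.6]
eef_rot: [-3.142, -0.0, -3.083]
wrist_force: [-5.2, -0.9, 4.1]
finger_gap: 0.3
finger_force: 2.3
```

```bash
python3 r.py
```

```text
16.7 off -37.92 z 271.6 F [-5.16 -0.9   4.1 ] M [-0.018  0.804 -0.002]
```

>>> arm_command(
  steps=[
    [0,-1,0,0,0],
    [0,-2,0,0,0],
  ],
)

```text
clock: 16.95
eef_pos: [500.6, -51.9, 271.4]
eef_rot: [3.142, -0.0, -3.083]
wrist_force: [-4.3, -0.7, 4.2]
finger_gap: 0.4
finger_force: 2.2
```

```bash
python3 r.py
```

```text
16.95 off -35.82 z 271.4 F [-4.33 -0.7   4.18] M [-0.04  0.73  0.01]
```

>>> arm_command(
  steps=[
    [0,-1,0,0,0],
    [0,-2,0,0,0],
  ],
)

```text
clock: 17.2
eef_pos: [502.7, -51.8, 271.4]
eef_rot: [3.142, -0.0, -3.083]
wrist_force: [-3.9, 0.3, 2.6]
finger_gap: 0.2
finger_force: 2.0
```

```bash
python3 r.py
```

```text
17.2 off -33.79 z 271.4 F [-3.95  0.28  2.61] M [-0.048  0.699  0.015]
```

>>> arm_command(
  steps=[
    [0,-1,0,0,0],
    [0,-2,0,0,0],
    [0,-3,0,0,0],
  ],
)

```text
clock: 17.58
eef_pos: [505.7, -51.6, 271.5]
eef_rot: [-3.142, 0.0, -3.083]
wrist_force: [-4.1, -0.1, 3.2]
finger_gap: 0.4
finger_force: 2.0
```

```bash
python3 r.py
```

```text
17.57 off -30.77 z 271.5 F [-4.07 -0.06  3.18] M [ 0.027  0.694 -0.019]
```

>>> arm_command(
  steps=[
    [0,-1,0,0,0],
    [0,-2,0,0,0],
    [0,-3,0,0,0],
  ],
)

```text
clock: 17.95
eef_pos: [508.6, -51.4, 271.5]
eef_rot: [-3.142, -0.0, -3.083]
wrist_force: [-4.5, 0.4, 3.9]
finger_gap: 0.1
finger_force: 2.1
```

```bash
python3 r.py
```

```text
17.95 off -27.82 z 271.5 F [-4.5   0.44  3.92] M [-0.039  0.72   0.055]
```

>>> arm_command(
  steps=[
    [0,-1,0,0,0],
    [0,-2,0,0,0],
  ],
)

```text
clock: 18.2
eef_pos: [510.6, -51.3, 271.5]
eef_rot: [-3.142, -0.0, -3.083]
wrist_force: [-4.8, -0.3, 3.8]
finger_gap: 0.3
finger_force: 2.2
```

```bash
python3 r.py
```

```text
18.2 off -25.83 z 271.5 F [-4.8  -0.34  3.82] M [ 0.051  0.782 -0.056]
```

>>> arm_command(
  steps=[
    [0,-1,0,0,0],
    [0,-2,0,0,0],
  ],
)

```text
clock: 18.45
eef_pos: [512.6, -51.2, 271.5]
eef_rot: [3.142, -0.0, -3.083]
wrist_force: [-4.9, -0.6, 3.8]
finger_gap: 0.2
finger_force: 2.4
```

```bash
python3 r.py
```

```text
18.45 off -23.82 z 271.5 F [-4.88 -0.61  3.85] M [0.002 0.847 0.015]
```

>>> arm_command(
  steps=[
    [0,-1,0,0,0],
    [0,-2,0,0,0],
  ],
)

```text
clock: 18.7
eef_pos: [514.6, -51.1, 271.5]
eef_rot: [-3.142, -0.0, -3.083]
wrist_force: [-6.1, 0.4, 5.1]
finger_gap: 0.3
finger_force: 2.7
```

```bash
python3 r.py
```

```text
18.7 off -21.82 z 271.5 F [-6.11  0.36  5.07] M [ 0.012  0.837 -0.024]
```

>>> arm_command(
  steps=[
    [0,-1,0,0,0],
    [0,-2,0,0,0],
  ],
)

```text
clock: 18.95
eef_pos: [516.6, -51.0, 271.5]
eef_rot: [-3.142, -0.0, -3.083]
wrist_force: [-5.0, -0.0, 3.6]
finger_gap: 0.9
finger_force: 2.8
```

```bash
python3 r.py
```

```text
18.95 off -19.83 z 271.5 F [-5.02 -0.04  3.62] M [0.029 0.969 0.052]
```

>>> arm_command(
  steps=[
    [0,-1,0,0,0],
    [0,-2,0,0,0],
  ],
)

```text
clock: 19.2
eef_pos: [518.6, -50.8, 271.5]
eef_rot: [-3.142, -0.0, -3.083]
wrist_force: [-4.9, -1.3, 4.8]
finger_gap: 0.2
finger_force: 2.9
```

```bash
python3 r.py
```

```text
19.2 off -17.84 z 271.5 F [-4.89 -1.26  4.81] M [ 0.018  0.996 -0.002]
```

>>> arm_command(
  steps=[
    [0,-1,0,0,0],
  ],
)

```text
clock: 19.32
eef_pos: [519.6, -50.8, 271.5]
eef_rot: [3.142, -0.0, -3.083]
wrist_force: [-6.5, -0.2, 5.1]
finger_gap: 0.2
finger_force: 3.2
```

```bash
python3 r.py
```

```text
19.32 off -16.88 z 271.5 F [-6.48 -0.19  5.13] M [-0.009  1.095  0.044]
```

>>> arm_command(
  steps=[
    [0,-1,0,0,0],
  ],
)

```text
clock: 19.45
eef_pos: [520.6, -50.8, 271.5]
eef_rot: [-3.142, 0.0, -3.083]
wrist_force: [-4.4, 0.5, 3.9]
finger_gap: 0.3
finger_force: 2.4
```

```bash
python3 r.py
```

```text
19.45 off -15.81 z 271.5 F [-4.43  0.46  3.93] M [-0.024  0.804  0.075]
```

>>> arm_command(
  steps=[
    [0,-1,0,0,0],
  ],
)

```text
clock: 19.58
eef_pos: [521.6, -50.6, 271.5]
eef_rot: [3.142, -0.0, -3.083]
wrist_force: [-6.0, -0.6, 4.1]
finger_gap: 0.5
finger_force: 2.8
```

```bash
python3 r.py
```

```text
19.57 off -14.84 z 271.5 F [-5.98 -0.59  4.08] M [0.012 0.976 0.017]
```

>>> arm_command(
  steps=[
    [0,4,0,0,0],
    [0,4,0,-8,0],
    [0,4,0,-8,0],
    [0,2,0,-8,0],
    [0,1,0,-8,0],
    [0,0,0,-8,0],
    [0,-1,0,-8,0],
  ],
)

```text
clock: 20.45
eef_pos: [522.1, -50.6, 279.3]
eef_rot: [3.142, -0.002, -3.083]
wrist_force: [-5.5, 0.4, 0.7]
finger_gap: 0.7
finger_force: 3.1
```

```bash
python3 r.py
```

```text
20.45 off -14.29 z 279.3 F [-5.46  0.45  0.69] M [-0.042  1.147 -0.006]
```

>>> arm_command(
  steps=[
    [0,-0.5,0,0,0],
    [0,-1,0,0,0],
  ],
)

```text
clock: 20.7
eef_pos: [523.0, -50.6, 279.3]
eef_rot: [3.141, -0.002, -3.083]
wrist_force: [-6.8, -0.3, 2.6]
finger_gap: 0.4
finger_force: 3.7
```

```bash
python3 r.py
```

```text
20.7 off -13.46 z 279.3 F [-6.76 -0.26  2.58] M [-0.011  1.414  0.022]
```

>>> arm_command(
  steps=[
    [0,-0.5,0,0,0],
    [0,-1,0,0,0],
  ],
)

```text
clock: 20.95
eef_pos: [523.8, -50.5, 279.3]
eef_rot: [3.141, -0.002, -3.083]
wrist_force: [-8.6, 0.0, 2.3]
finger_gap: 0.5
finger_force: 4.2
```

```bash
python3 r.py
```

```text
20.95 off -12.6 z 279.3 F [-8.56  0.04  2.31] M [ 0.012  1.599 -0.022]
```

>>> arm_command(
  steps=[
    [0,-0.5,0,0,0],
    [0,-1,0,0,0],
  ],
)

```text
clock: 21.2
eef_pos: [525.2, -50.4, 279.5]
eef_rot: [3.142, -0.001, -3.083]
wrist_force: [-4.6, 0.0, 2.3]
finger_gap: 0.2
finger_force: 2.7
```

```bash
python3 r.py
python3 - <<'E'
import numpy as np
d=np.loadtxt("log.txt")[1:]
off,z,Fx,Fz,My=d[:,1],d[:,2],d[:,3],d[:,5],d[:,7]
th=np.arcsin(np.clip((off+8)/65.1,-1,1))+.061
zc=65*np.cos(th)+4*np.sin(th)
# My = -(Lref + z - 210 - zc)*Fx - 8*Fz   (Lref behind TCP)
b=My*1e3+8*Fz+Fx*(z-210-zc); L=(b*-Fx).sum()/(Fx*Fx).sum(); print("L",L)
F=(My*1e3+8*Fz)/(L+z-210-zc)
for r in zip(off.round(1),th.round(2),Fx.round(1),F.round(2),((F*zc+Fz*(off+8))/52).round(2)): print(*r)
E
```

```text
21.2 off -11.24 z 279.5 F [-4.62  0.04  2.27] M [ 0.006  1.008 -0.025]
L 184.80073593699524
-40.0 -0.45 -4.4 4.92 2.83
-37.9 -0.42 -5.2 4.43 2.57
-35.8 -0.38 -4.3 4.07 2.37
-33.8 -0.35 -3.9 3.86 3.14
-30.8 -0.3 -4.1 3.88 3.16
-27.8 -0.25 -4.5 4.08 3.37
-25.8 -0.22 -4.8 4.42 4.02
-23.8 -0.18 -4.9 4.8 4.66
-21.8 -0.15 -6.1 4.81 4.53
-19.8 -0.12 -5.0 5.48 5.92
-17.8 -0.09 -4.9 5.69 6.13
-16.9 -0.08 -6.5 6.25 6.87
-15.8 -0.06 -4.4 4.6 5.13
-14.8 -0.04 -6.0 5.56 6.38
-14.3 -0.04 -5.5 6.09 7.5
-13.5 -0.02 -6.8 7.58 9.19
-12.6 -0.01 -8.6 8.55 10.48
-11.2 0.01 -4.6 5.42 6.64
```

```bash
python3 r.py
cat > w.py <<'E'
from h import *
from scipy.optimize import minimize
def wing(c,img,full=False):
    K=4;x0,y0=225,165
    hsv=cv2.cvtColor(img,cv2.COLOR_RGB2HSV)
    crop=cv2.resize(img[y0:y0+60,x0:x0+60],None,fx=K,fy=K,interpolation=cv2.INTER_CUBIC)
    m=cv2.inRange(cv2.cvtColor(crop,cv2.COLOR_RGB2HSV),(4,140,70),(20,255,255))
    n,l,st,ce=cv2.connectedComponentsWithStats(m);i=1+np.argmax(st[1:,4]);m=(l==i)
    u=np.array([-.0594,.998,0]);v=np.array([.998,.0594,0]);o=np.array([548.3,-249.2,210])+200*u
    def cost(p):
        th,dx,dy=p;q=[]
        e=np.array([np.sin(th),np.cos(th)]);f=np.array([e[1],-e[0]])
        for r in(23,65):
            for t in(-4,4):
                for y in(-9,9):
                    a=r*e+t*f;q.append(o+v*(a[0]+dx)+u*(y+dy)+np.array([0,0,a[1]]))
        P=(proj(c,q)-[x0,y0]+.5)*K-.5
        M=np.zeros(m.shape,np.uint8);cv2.fillConvexPoly(M,cv2.convexHull(np.round(P*16).astype(np.int32)),1,shift=4)
        return (M.astype(bool)^m).sum()/m.sum()+(dx*dx+dy*dy)/400
    best=min((minimize(cost,[t,0,0],method="Nelder-Mead",options=dict(initial_simplex=[[t,0,0],[t+.1,0,0],[t,2,0],[t,0,2]])) for t in(-.6,-.3,0,.3)),key=lambda r:r.fun)
    return best.x.round(3),round(best.fun,3),st[i].tolist()
if __name__=="__main__":
    c=imaging.camera("scene")
    for f in["a","g_scene"]: print(f,wing(c,cv2.cvtColor(cv2.imread(f"pics/{f}.png"),cv2.COLOR_BGR2RGB)))
    print("now",wing(c,c["img"]))
    cv2.imwrite("pics/j_scene.png",cv2.cvtColor(c["img"],cv2.COLOR_RGB2BGR))
E
python3 w.py; python3 r.py
```

```text
21.2 off -11.24 z 279.5 F [-4.62  0.04  2.27] M [ 0.006  1.008 -0.025]
a (array([-0.152,  2.878, -2.288]), np.float64(0.248), [88, 71, 42, 83, 2242])
g_scene (array([-0.581,  2.697, -0.262]), np.float64(0.199), [54, 58, 64, 90, 2922])
now (array([ 0.048,  2.464, -3.693]), np.float64(0.269), [96, 83, 39, 75, 1736])
21.25 off -11.19 z 279.5 F [-5.23 -1.02  2.75] M [-0.003  0.988 -0.023]
```

>>> arm_command(
  steps=[
    [0,5,0,0,0],
    [0,5,0,-7.5,0],
    [0,5,0,-7.5,0],
    [0,3,0,-7.5,0],
    [0,2,0,-7.5,0],
    [0,1,0,-7.5,0],
  ],
)

```text
clock: 22.0
eef_pos: [524.6, -50.5, 286.8]
eef_rot: [3.142, -0.0, -3.083]
wrist_force: [-0.6, 0.4, -0.2]
finger_gap: 0.1
finger_force: 0.0
```

```bash
python3 r.py
```

```text
22.0 off -11.79 z 286.8 F [-0.63  0.4  -0.16] M [ 0.025 -0.004 -0.034]
```

>>> arm_command(
  steps=[
    [0,-0.5,0,0,0],
    [0,-1,0,0,0],
  ],
)

```text
clock: 22.25
eef_pos: [525.5, -50.4, 286.9]
eef_rot: [3.142, -0.0, -3.083]
wrist_force: [-2.0, 0.9, 0.1]
finger_gap: 0.4
finger_force: 0.9
```

```bash
python3 r.py
```

```text
22.25 off -10.91 z 286.9 F [-1.99  0.92  0.11] M [ 0.002  0.35  -0.014]
```

>>> arm_command(
  steps=[
    [0,-0.3,0,0,0],
    [0,-0.5,0,0,0],
  ],
)

```text
clock: 22.5
eef_pos: [525.7, -50.4, 286.9]
eef_rot: [3.142, -0.001, -3.083]
wrist_force: [-4.0, -0.1, 0.5]
finger_gap: 0.1
finger_force: 2.3
```

```bash
python3 r.py
```

```text
22.5 off -10.68 z 286.9 F [-3.99 -0.1   0.47] M [ 0.011  0.917 -0.006]
```

>>> arm_command(
  steps=[
    [0,-0.3,0,0,0],
    [0,-0.5,0,0,0],
  ],
)

```text
clock: 22.75
eef_pos: [526.4, -50.4, 286.8]
eef_rot: [3.142, -0.001, -3.083]
wrist_force: [-4.6, 0.2, 0.7]
finger_gap: 0.6
finger_force: 2.6
```

```bash
python3 r.py
```

```text
22.75 off -10.02 z 286.8 F [-4.62  0.22  0.68] M [ 0.06   0.983 -0.011]
```

>>> arm_command(
  steps=[
    [0,-0.3,0,0,0],
    [0,-0.5,0,0,0],
  ],
)

```text
clock: 23.0
eef_pos: [526.9, -50.4, 286.9]
eef_rot: [3.142, -0.001, -3.083]
wrist_force: [-5.3, 0.1, 0.0]
finger_gap: 0.9
finger_force: 2.7
```

```bash
python3 r.py
```

```text
23.0 off -9.54 z 286.9 F [-5.33  0.09  0.01] M [-0.029  1.025 -0.015]
```

>>> arm_command(
  steps=[
    [0,-0.3,0,0,0],
    [0,-0.6,0,0,0],
    [0,-1,0,0,0],
  ],
)

```text
clock: 23.38
eef_pos: [527.8, -50.3, 286.8]
eef_rot: [3.141, -0.001, -3.083]
wrist_force: [-6.6, 0.7, -0.3]
finger_gap: 0.5
finger_force: 3.1
```

```bash
python3 r.py
```

```text
23.38 off -8.62 z 286.8 F [-6.6   0.7  -0.32] M [-0.035  1.233  0.003]
```

>>> arm_command(
  steps=[
    [0,-0.3,0,0,0],
    [0,-0.6,0,0,0],
    [0,-1,0,0,0],
  ],
)

```text
clock: 23.75
eef_pos: [528.7, -50.2, 286.8]
eef_rot: [3.141, -0.001, -3.083]
wrist_force: [-7.5, -0.3, -0.3]
finger_gap: 0.6
finger_force: 3.5
```

```bash
python3 r.py
```

```text
23.75 off -7.73 z 286.8 F [-7.45 -0.31 -0.28] M [0.007 1.393 0.063]
```

>>> arm_command(
  steps=[
    [0,-0.3,0,0,0],
    [0,-0.6,0,0,0],
    [0,-1,0,0,0],
  ],
)

```text
clock: 24.12
eef_pos: [529.6, -50.2, 286.7]
eef_rot: [3.141, -0.002, -3.083]
wrist_force: [-7.7, 0.3, 1.1]
finger_gap: 0.8
finger_force: 3.8
```

```bash
python3 r.py
```

```text
24.12 off -6.8 z 286.7 F [-7.65  0.31  1.09] M [-0.04   1.582 -0.053]
```

>>> arm_command(
  steps=[
    [0,-0.3,0,0,0],
    [0,-0.6,0,0,0],
    [0,-1,0,0,0],
  ],
)

```text
clock: 24.5
eef_pos: [530.5, -50.1, 286.6]
eef_rot: [3.141, -0.002, -3.083]
wrist_force: [-9.1, 0.3, 1.4]
finger_gap: 0.5
finger_force: 4.2
```

```bash
python3 r.py; python3 w.py; python3 r.py
```

```text
24.5 off -5.91 z 286.6 F [-9.08  0.25  1.41] M [-0.021  1.698 -0.01 ]
a (array([-0.152,  2.878, -2.288]), np.float64(0.248), [88, 71, 42, 83, 2242])
g_scene (array([-0.581,  2.697, -0.262]), np.float64(0.199), [54, 58, 64, 90, 2922])
now (array([ 0.134,  2.18 , -3.778]), np.float64(0.287), [99, 89, 40, 70, 1552])
24.55 off -5.86 z 286.7 F [-9.45 -0.6   0.66] M [-0.044  1.677  0.038]
```

The pushes slide cleanly now, and the torque reads about 9.6 N at the wing, slightly above the band. I'll slacken a few mm from the far side, which also checks the reading on the outer edge, then retighten to about 9.0 N.

>>> arm_command(
  steps=[
    [0,8,0,0,0],
    [0,8,0,-25,0],
    [0,0,0,-25,0],
    [0,-32,0,-25,0],
    [0,-32,0,-25,0],
    [0,-32,0,0,0],
    [0,-32,0,0,0],
    [0,-29,0,0,0],
    [0,-27,0,0,0],
    [0,-27,0,0,0],
  ],
)

```text
clock: 25.8
eef_pos: [557.9, -48.6, 287.6]
eef_rot: [-3.141, 0.001, -3.083]
wrist_force: [0.7, 0.6, -0.5]
finger_gap: 0.3
finger_force: 0.0
```

```bash
python3 r.py
```

```text
25.8 off 21.55 z 287.6 F [ 0.67  0.57 -0.48] M [ 0.038 -0.009  0.   ]
```

>>> arm_command(
  steps=[
    [0,0.4,0,0,0],
    [0,0.8,0,0,0],
  ],
)

```text
clock: 26.05
eef_pos: [557.2, -48.6, 287.0]
eef_rot: [-3.142, 0.0, -3.083]
wrist_force: [0.0, 0.2, 0.3]
finger_gap: 0.4
finger_force: 0.0
```

```bash
python3 r.py
```

```text
26.05 off 20.82 z 287.0 F [0.01 0.23 0.27] M [-0.012  0.059  0.059]
```

>>> arm_command(
  steps=[
    [0,0.4,0,0,0],
    [0,0.8,0,0,0],
  ],
)

```text
clock: 26.3
eef_pos: [556.4, -48.6, 286.9]
eef_rot: [-3.142, -0.0, -3.083]
wrist_force: [-0.7, -0.3, -0.1]
finger_gap: 0.6
finger_force: 0.0
```

```bash
python3 r.py
```

```text
26.3 off 20.0 z 286.9 F [-0.75 -0.29 -0.12] M [ 0.04  -0.017 -0.015]
```

>>> arm_command(
  steps=[
    [0,0.4,0,0,0],
    [0,0.8,0,0,0],
  ],
)

```text
clock: 26.55
eef_pos: [555.6, -48.6, 286.9]
eef_rot: [3.142, -0.0, -3.083]
wrist_force: [-0.5, -0.2, -0.1]
finger_gap: 0.0
finger_force: 0.0
```

```bash
python3 r.py
```

```text
26.55 off 19.19 z 286.9 F [-0.47 -0.22 -0.13] M [ 0.014 -0.007  0.028]
```

>>> arm_command(
  steps=[
    [0,0.4,0,0,0],
    [0,0.8,0,0,0],
  ],
)

```text
clock: 26.8
eef_pos: [554.8, -48.7, 287.0]
eef_rot: [-3.142, 0.0, -3.083]
wrist_force: [-0.3, -0.7, 0.2]
finger_gap: 0.4
finger_force: 0.1
```

```bash
python3 r.py
```

```text
26.8 off 18.42 z 287.0 F [-0.29 -0.69  0.17] M [ 0.034  0.003 -0.015]
```

>>> arm_command(
  steps=[
    [0,0.4,0,0,0],
    [0,0.8,0,0,0],
  ],
)

```text
clock: 27.05
eef_pos: [554.0, -48.8, 287.0]
eef_rot: [-3.142, 0.0, -3.083]
wrist_force: [1.4, 0.9, 0.6]
finger_gap: 0.1
finger_force: 0.3
```

```bash
python3 r.py
```

```text
27.05 off 17.66 z 287.0 F [1.35 0.85 0.64] M [ 0.039 -0.079  0.004]
```

>>> arm_command(
  steps=[
    [0,0.3,0,0,0],
    [0,0.6,0,0,0],
  ],
)

```text
clock: 27.3
eef_pos: [553.5, -48.8, 287.0]
eef_rot: [-3.142, 0.0, -3.083]
wrist_force: [0.6, -0.2, 2.2]
finger_gap: 0.4
finger_force: 0.5
```

```bash
python3 r.py
```

```text
27.3 off 17.07 z 287.0 F [ 0.59 -0.24  2.24] M [ 0.066 -0.171  0.067]
```

>>> arm_command(
  steps=[
    [0,0.3,0,0,0],
    [0,0.6,0,0,0],
  ],
)

```text
clock: 27.55
eef_pos: [552.9, -48.9, 287.0]
eef_rot: [-3.142, 0.0, -3.083]
wrist_force: [1.1, -0.4, 1.5]
finger_gap: 0.3
finger_force: 0.7
```

```bash
python3 r.py
```

```text
27.55 off 16.47 z 287.0 F [ 1.11 -0.4   1.47] M [ 0.022 -0.319  0.057]
```

>>> arm_command(
  steps=[
    [0,0.3,0,0,0],
    [0,0.6,0,0,0],
  ],
)

```text
clock: 27.8
eef_pos: [552.3, -48.9, 287.0]
eef_rot: [-3.142, 0.0, -3.083]
wrist_force: [2.0, -0.6, 1.0]
finger_gap: 0.5
finger_force: 0.9
```

```bash
python3 r.py
```

```text
27.8 off 15.86 z 287.0 F [ 2.   -0.64  1.  ] M [ 0.005 -0.366  0.014]
```

>>> arm_command(
  steps=[
    [0,0.3,0,0,0],
    [0,0.6,0,0,0],
  ],
)

```text
clock: 28.05
eef_pos: [551.7, -48.9, 287.0]
eef_rot: [-3.142, 0.0, -3.083]
wrist_force: [2.6, -0.7, 1.7]
finger_gap: 0.2
finger_force: 1.2
```

```bash
python3 r.py
```

```text
28.05 off 15.26 z 287.0 F [ 2.59 -0.67  1.65] M [ 0.011 -0.424  0.004]
```

>>> arm_command(
  steps=[
    [0,0.3,0,0,0],
    [0,0.6,0,0,0],
  ],
)

```text
clock: 28.3
eef_pos: [551.1, -48.9, 287.0]
eef_rot: [-3.142, 0.0, -3.083]
wrist_force: [2.5, -0.4, 1.9]
finger_gap: 0.5
finger_force: 1.4
```

```bash
python3 r.py
```

```text
28.3 off 14.67 z 287.0 F [ 2.47 -0.42  1.94] M [ 0.001 -0.468 -0.014]
```

>>> arm_command(
  steps=[
    [0,0.3,0,0,0],
    [0,0.6,0,0,0],
  ],
)

```text
clock: 28.55
eef_pos: [550.4, -49.0, 287.0]
eef_rot: [-3.142, 0.0, -3.083]
wrist_force: [2.8, -0.1, 2.4]
finger_gap: 0.3
finger_force: 1.6
```

```bash
python3 r.py
```

```text
28.55 off 14.06 z 287.0 F [ 2.79 -0.1   2.43] M [-0.012 -0.598  0.026]
```

```bash
python3 w.py; python3 r.py
```

```text
a (array([-0.152,  2.878, -2.288]), np.float64(0.248), [88, 71, 42, 83, 2242])
g_scene (array([-0.581,  2.697, -0.262]), np.float64(0.199), [54, 58, 64, 90, 2922])
now (array([ 0.169, -1.41 , -5.145]), np.float64(0.687), [95, 105, 38, 50, 1119])
28.6 off 14.05 z 287.0 F [2.63 0.52 1.99] M [-0.048 -0.541  0.002]
```

>>> arm_command(
  steps=[
    [0,-6,0,0,0],
    [0,-6,0,-30,0],
    [0,30,0,-40,0],
    [0,60,0,-40,0],
    [0,60,0,-40,0],
  ],
)

```text
clock: 29.22
eef_pos: [489.6, -52.5, 327.4]
eef_rot: [-3.141, 0.0, -3.083]
wrist_force: [0.2, -0.2, 0.1]
finger_gap: 0.4
finger_force: 0.0
```

```bash
python3 w.py; python3 r.py
```

```text
a (array([-0.152,  2.878, -2.288]), np.float64(0.248), [88, 71, 42, 83, 2242])
g_scene (array([-0.581,  2.697, -0.262]), np.float64(0.199), [54, 58, 64, 90, 2922])
now (array([-0.008,  2.395, -2.453]), np.float64(0.26), [93, 78, 42, 78, 1957])
29.27 off -46.01 z 327.1 F [-0.37  0.77  0.19] M [-0.016 -0.057 -0.079]
```

Wing slackened by about 0.07 rad. Now I retighten from the robot side to a wrist moment of ≈1.56 N m (≈9.0 N at the wing).

>>> arm_command(
  steps=[
    [0,-15,0,0,0],
    [0,-28,0,0,0],
    [0,-28,0,20,0],
    [0,-28,0,40.4,0],
    [0,-28,0,40.4,0],
    [0,-31,0,40.4,0],
    [0,-33,0,40.4,0],
    [0,-34,0,40.4,0],
    [0,-35,0,40.4,0],
  ],
)

```text
clock: 30.4
eef_pos: [525.4, -50.5, 287.0]
eef_rot: [-3.141, 0.0, -3.083]
wrist_force: [-4.8, -0.5, 4.4]
finger_gap: 0.2
finger_force: 2.3
```

```bash
python3 r.py
```

```text
30.4 off -11.0 z 287.0 F [-4.77 -0.55  4.43] M [-0.015  0.859  0.016]
```

>>> arm_command(
  steps=[
    [0,-0.3,0,0,0],
    [0,-0.6,0,0,0],
    [0,-1,0,0,0],
  ],
)

```text
clock: 30.78
eef_pos: [526.4, -50.4, 286.7]
eef_rot: [-3.142, -0.0, -3.083]
wrist_force: [-5.7, 0.0, 4.9]
finger_gap: 0.2
finger_force: 2.7
```

```bash
python3 r.py
```

```text
30.77 off -10.03 z 286.7 F [-5.72  0.03  4.85] M [-0.017  0.996 -0.017]
```

>>> arm_command(
  steps=[
    [0,-0.3,0,0,0],
    [0,-0.6,0,0,0],
    [0,-1,0,0,0],
  ],
)

```text
clock: 31.15
eef_pos: [527.4, -50.3, 286.6]
eef_rot: [-3.142, -0.0, -3.083]
wrist_force: [-5.2, -0.8, 4.7]
finger_gap: 0.2
finger_force: 3.1
```

```bash
python3 r.py
```

```text
31.15 off -9.06 z 286.6 F [-5.19 -0.78  4.75] M [-0.027  1.149  0.018]
```

>>> arm_command(
  steps=[
    [0,-0.3,0,0,0],
    [0,-0.6,0,0,0],
  ],
)

```text
clock: 31.4
eef_pos: [527.9, -50.3, 286.6]
eef_rot: [3.142, -0.0, -3.083]
wrist_force: [-6.3, -0.3, 4.9]
finger_gap: 0.4
finger_force: 3.3
```

```bash
python3 r.py
```

```text
31.4 off -8.51 z 286.6 F [-6.34 -0.33  4.86] M [-0.004  1.183  0.028]
```

```bash
python3 - <<'E'
from h import *
for i in range(9):
    c=imaging.camera("scene");s=monitor.read_state();print(round(s["clock"],2),s["eef_pos"].round(2),s["wrist_force"].round(2),s["moment"][1].round(3))
cv2.imwrite("pics/k.png",cv2.resize(cv2.cvtColor(c["img"],cv2.COLOR_RGB2BGR)[150:250,200:320],None,fx=6,fy=6,interpolation=cv2.INTER_CUBIC))
E
python3 -c "
from w import *
c=imaging.camera('scene');print(wing(c,c['img']))"
```

```text
31.45 [527.93 -50.3  286.58] [-6.17 -0.21  5.  ] 1.116
31.5 [527.94 -50.29 286.58] [-6.18 -0.13  4.58] 1.138
31.55 [527.94 -50.3  286.57] [-5.28 -0.89  4.75] 1.127
31.6 [527.94 -50.3  286.6 ] [-5.54 -0.15  4.82] 1.177
31.65 [527.93 -50.29 286.58] [-5.88 -0.02  4.75] 1.091
31.7 [527.93 -50.29 286.58] [-6.39 -0.44  4.79] 1.135
31.75 [527.92 -50.31 286.59] [-5.09 -0.67  4.12] 1.054
31.8 [527.94 -50.29 286.59] [-6.35 -1.15  4.28] 1.081
31.85 [527.93 -50.29 286.59] [-5.77 -0.46  4.59] 1.109
(array([ 0.086,  2.423, -3.789]), np.float64(0.267), [97, 84, 39, 74, 1672])
```

View pics/k.png

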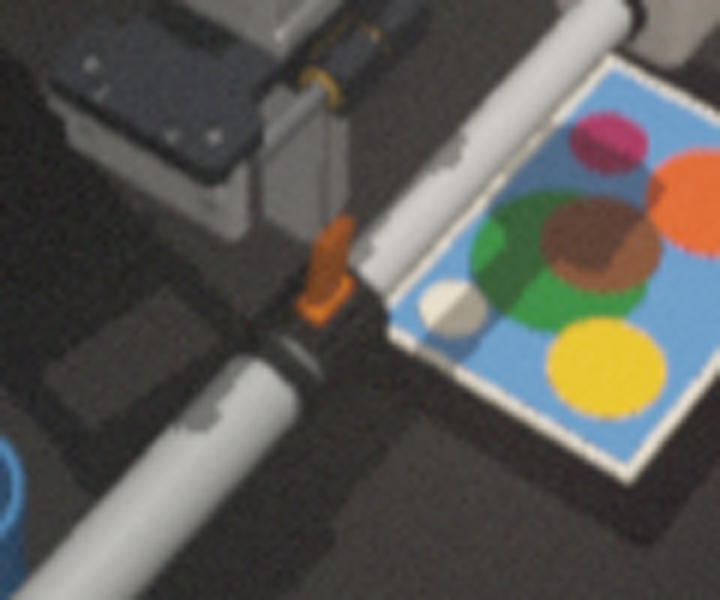

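The picture shows the wing almost upright against the finger at (330,265), clear of everything else. I'll raise the contact 4 mm so the contact height is certain to within 5 %, and continue tightening slowly.

>>> arm_command(
  steps=[
    [0,3,0,0,0],
    [0,3,0,-4,0],
    [0,3,0,-4,0],
    [0,2,0,-4,0],
    [0,1,0,-4,0],
    [0,0.5,0,-4,0],
    [0,0,0,-4,0],
  ],
)

```text
clock: 32.78
eef_pos: [527.8, -50.3, 290.4]
eef_rot: [3.142, -0.001, -3.083]
wrist_force: [-5.5, -1.2, -0.1]
finger_gap: 0.4
finger_force: 2.1
```

```bash
python3 r.py
```

```text
32.77 off -8.6 z 290.4 F [-5.52 -1.21 -0.14] M [-0.013  0.846  0.031]
```

>>> arm_command(
  steps=[
    [0,-0.3,0,0,0],
    [0,-0.6,0,0,0],
  ],
)

```text
clock: 33.02
eef_pos: [528.2, -50.3, 290.4]
eef_rot: [3.142, -0.001, -3.083]
wrist_force: [-6.3, 0.8, 0.3]
finger_gap: 0.3
finger_force: 3.0
```

```bash
python3 r.py
```

```text
33.02 off -8.2 z 290.4 F [-6.26  0.8   0.27] M [-0.068  1.161 -0.02 ]
```

>>> arm_command(
  steps=[
    [0,-0.3,0,0,0],
    [0,-0.6,0,0,0],
  ],
)

```text
clock: 33.28
eef_pos: [528.7, -50.3, 290.4]
eef_rot: [3.141, -0.002, -3.083]
wrist_force: [-6.4, -0.3, 0.5]
finger_gap: 0.2
finger_force: 3.2
```

```bash
python3 r.py
```

```text
33.27 off -7.68 z 290.4 F [-6.37 -0.31  0.53] M [ 0.007  1.194 -0.002]
```

>>> arm_command(
  steps=[
    [0,-0.3,0,0,0],
    [0,-0.6,0,0,0],
  ],
)

```text
clock: 33.52
eef_pos: [529.3, -50.2, 290.3]
eef_rot: [3.141, -0.002, -3.083]
wrist_force: [-6.8, -0.9, 0.9]
finger_gap: 0.6
finger_force: 3.4
```

```bash
python3 r.py
```

```text
33.52 off -7.13 z 290.3 F [-6.79 -0.88  0.86] M [-0.01   1.312  0.004]
```

>>> arm_command(
  steps=[
    [0,-0.3,0,0,0],
    [0,-0.6,0,0,0],
  ],
)

```text
clock: 33.78
eef_pos: [529.8, -50.2, 290.3]
eef_rot: [3.141, -0.002, -3.083]
wrist_force: [-7.5, -1.6, 1.3]
finger_gap: 0.8
finger_force: 3.5
```

```bash
python3 r.py
python3 - <<'E'
from h import *
for i in range(4):
    c=imaging.camera("scene");s=monitor.read_state();print(s["wrist_force"].round(2),s["moment"][1].round(3))
E
```

```text
33.77 off -6.58 z 290.3 F [-7.54 -1.59  1.31] M [-0.027  1.391  0.015]
[-6.76  0.21  0.67] 1.39
[-6.7  -0.3   0.33] 1.431
[-6.92 -0.41  0.31] 1.355
[-7.13 -0.85  0.81] 1.34
```

>>> arm_command(
  steps=[
    [0,-0.3,0,0,0],
    [0,-0.5,0,0,0],
  ],
)

```text
clock: 34.22
eef_pos: [530.3, -50.1, 290.3]
eef_rot: [3.141, -0.002, -3.083]
wrist_force: [-7.7, -0.5, 1.0]
finger_gap: 0.3
finger_force: 3.7
```

```bash
python3 r.py
python3 - <<'E'
from h import *
for i in range(4):
    c=imaging.camera("scene");s=monitor.read_state();print(s["wrist_force"].round(2),s["moment"][1].round(3))
E
```

```text
34.23 off -6.12 z 290.3 F [-7.69 -0.53  0.96] M [-0.069  1.463  0.041]
[-6.69  0.29  1.  ] 1.485
[-7.84  0.    0.61] 1.425
[-7.59 -0.88  0.02] 1.392
[-6.16  0.35  0.54] 1.457
```

The torque is now about 8.9 N at the wing. I let go and retreat.

>>> arm_command(
  steps=[
    [0,4,0,0,0],
    [0,12,0,0,0],
    [0,20,0,-30,0],
    [0,50,0,-60,0],
    [0,90,0,-60,0],
    [0,130,0,-60,0],
    [0,130,0,-60,0],
  ],
)

```text
clock: 35.3
eef_pos: [399.6, -57.8, 351.5]
eef_rot: [-3.141, 0.003, -3.083]
wrist_force: [-0.5, 0.5, 0.3]
finger_gap: 0.7
finger_force: 0.0
```

Run:
```python
from h import *
from w import wing
c=imaging.camera("scene");print(wing(c,c["img"]));s=monitor.read_state();print(s["clock"],s["wrist_force"],s["eef_pos"])
O=np.load("c_scene.npz");a=cv2.cvtColor(O["img"],cv2.COLOR_RGB2GRAY);b=cv2.cvtColor(c["img"],cv2.COLOR_RGB2GRAY)
x,y,w,h=285,115,50,50
p0=cv2.goodFeaturesToTrack(a[y:y+h,x:x+w],20,.05,3)+np.float32([x,y])
p1,st,_=cv2.calcOpticalFlowPyrLK(a,b,p0,None,winSize=(9,9))
print(np.median([(atz(c,q[0],245)-atz(c,p[0],245))[:2] for p,q in zip(p0,p1)],0))
for t in["paint_jar","varnish_can","paint_cup"]: print(t,np.round(find_in(c,t)[0]["rect"]))
print(job.sign_off())
```

```text
(array([ 0.057,  2.286, -2.766]), np.float64(0.279), [96, 82, 40, 76, 1794])
35.35 [ 0.44785445  0.41831351 -0.13085022] [400.69497864 -57.82245263 351.21693066]
[-0.60541276  9.62394279]
paint_jar [300. 276.  28.  37.]
varnish_can [274. 306.  20.  50.]
paint_cup [190. 237.  27.  33.]
the job is handed in; nothing more can be done
None
```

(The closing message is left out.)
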